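# Fill the collet-chuck caddy and lift it level

### The job

Fill the two empty pockets of the yellow carrying caddy with the two green-ringed collet chucks from the grey bench stand, shank down and fully seated, letting go of each. Then take the caddy by the middle of its orange handle, lift it about 10 cm clear of the bench and hold it there steady and level with all four chucks in it; the program finishes while still holding it in the air. The red-ringed chuck stays in the stand, and everything else on the bench stays where it is.

Things in the scene. Friction and masses are not known exactly. Their poses are not given: they have to be found in the camera images.
- caddy: Loose carrying caddy, 0.4 kg empty: yellow base 190 x 160 x 6 mm, black deck 160 x 160 mm (top 52 mm up) with 2 x 2 pockets, steel bail handle over the middle along caddy x (uprights at x = +-84 mm, 24 mm wide). Origin at the centre of the underside, x along the handle, z up. At the start the two pockets on its +y side are filled, the two on its -y side empty.
- caddy_grip (a point): Centre of the orange handle grip, 113 mm above the caddy's underside. The grip is a bar 110 mm long (along caddy x), 20 mm wide (along caddy y) and 18 mm high; its underside is 52 mm above the deck, its top 70 mm above the deck. Seated chucks reach 48 mm above the deck.
- pocket0 (a point): Centre of the mouth of the empty pocket at caddy x = -50, y = -60 mm in the caddy, on the deck's top face, 52 mm above the caddy's underside. Plain round through hole 19 mm in diameter with a 1.5 mm chamfer, in a 16 mm thick deck; 30 mm of free space below the deck. A chuck is seated when its collar rests on the deck here.
- pocket1 (a point): Centre of the mouth of the empty pocket at caddy x = +50, y = -60 mm in the caddy, on the deck's top face, 52 mm above the caddy's underside. Plain round through hole 19 mm in diameter with a 1.5 mm chamfer, in a 16 mm thick deck; 30 mm of free space below the deck. A chuck is seated when its collar rests on the deck here.
- pocket2 (a point): Centre of the mouth of the pocket at caddy x = -50, y = +60 mm, filled at the start by parked_a in the caddy, on the deck's top face, 52 mm above the caddy's underside. Plain round through hole 19 mm in diameter with a 1.5 mm chamfer, in a 16 mm thick deck; 30 mm of free space below the deck. A chuck is seated when its collar rests on the deck here.
- pocket3 (a point): Centre of the mouth of the pocket at caddy x = +50, y = +60 mm, filled at the start by parked_b in the caddy, on the deck's top face, 52 mm above the caddy's underside. Plain round through hole 19 mm in diameter with a 1.5 mm chamfer, in a 16 mm thick deck; 30 mm of free space below the deck. A chuck is seated when its collar rests on the deck here.
- green_a: Collet chuck, green ring: shank 16 mm dia, 40 mm long, pointing down (foot chamfered 5 mm to 10 mm dia); above it collar 26 mm dia x 14 with the coloured band, steel nut 28 mm dia x 20 with a disc of that colour on top, cutter 8 mm dia x 14; 0.11 kg. Origin at the shank's foot, z up its axis; mid-nut 64 mm above it. To be loaded; starts upright in one of the stand's three holes, collar on its top.
- green_b: Collet chuck, green ring: shank 16 mm dia, 40 mm long, pointing down (foot chamfered 5 mm to 10 mm dia); above it collar 26 mm dia x 14 with the coloured band, steel nut 28 mm dia x 20 with a disc of that colour on top, cutter 8 mm dia x 14; 0.11 kg. Origin at the shank's foot, z up its axis; mid-nut 64 mm above it. To be loaded; starts upright in another stand hole. Interchangeable with green_a.
- parked_a: Collet chuck, green ring: shank 16 mm dia, 40 mm long, pointing down (foot chamfered 5 mm to 10 mm dia); above it collar 26 mm dia x 14 with the coloured band, steel nut 28 mm dia x 20 with a disc of that colour on top, cutter 8 mm dia x 14; 0.11 kg. Origin at the shank's foot, z up its axis; mid-nut 64 mm above it. Already seated in pocket2; stays there.
- parked_b: Collet chuck, green ring: shank 16 mm dia, 40 mm long, pointing down (foot chamfered 5 mm to 10 mm dia); above it collar 26 mm dia x 14 with the coloured band, steel nut 28 mm dia x 20 with a disc of that colour on top, cutter 8 mm dia x 14; 0.11 kg. Origin at the shank's foot, z up its axis; mid-nut 64 mm above it. Already seated in pocket3; stays there.
- red_chuck: Collet chuck, red ring: shank 16 mm dia, 40 mm long, pointing down (foot chamfered 5 mm to 10 mm dia); above it collar 26 mm dia x 14 with the coloured band, steel nut 28 mm dia x 20 with a disc of that colour on top, cutter 8 mm dia x 14; 0.11 kg. Origin at the shank's foot, z up its axis; mid-nut 64 mm above it. Worn, not for this job: stays in the third hole of the stand.
- stand: Bench stand, fixed: grey plastic block 180 x 64 x 52 mm with three through holes 19 mm in diameter in a row along its x axis at x = -60, 0 and +60 mm. Origin at the centre of its underside. Each hole holds one chuck with its collar's underside at 52 mm height; which chuck is in which hole varies.
- spanner: Dark hook spanner lying flat, 170 mm long, 8 mm thick; a bystander near the far edge. Origin at the middle of its length, on the underside; x along it, hook to +x.
- tape_measure: Yellow tape measure 66 x 34 x 62 mm standing on the bench; a bystander. Origin at the centre of its underside.
- water_bottle: Blue water bottle with black cap, 70 mm in diameter, 190 mm high; a bystander. Origin at the centre of its underside.
- cordless_drill: Green cordless drill standing on its black battery, about 190 mm long and 202 mm high; a bystander. Origin at the centre of the battery's underside, chuck to +x.
- paint_marker: Blue paint marker lying on the bench, 130 mm long, 12 mm thick; a bystander. Origin at the middle of its underside, x along it.
- green_a_seat (a point): Centre of the collar's underside of green_a, 40 mm above the foot of its shank along its axis; it lies on the mouth of a pocket or hole when the chuck is seated.
- green_b_seat (a point): Centre of the collar's underside of green_b, 40 mm above the foot of its shank along its axis; it lies on the mouth of a pocket or hole when the chuck is seated.
- parked_a_seat (a point): Centre of the collar's underside of parked_a, 40 mm above the foot of its shank along its axis; it lies on the mouth of a pocket or hole when the chuck is seated.
- parked_b_seat (a point): Centre of the collar's underside of parked_b, 40 mm above the foot of its shank along its axis; it lies on the mouth of a pocket or hole when the chuck is seated.
- red_chuck_seat (a point): Centre of the collar's underside of red_chuck, 40 mm above the foot of its shank along its axis; it lies on the mouth of a pocket or hole when the chuck is seated.

How it is judged:
By the outcome, as a careful person would: the job done as asked, in the order asked, and still so for the second after the job is handed in, while the arm keeps its last pose, push and grip.
It also fails if it takes over 72 s, if anything falls off the work surface, if the arm or the gripper's body presses on something with over 40 N, if the wrist force passes 120 N, or if a joint passes its speed limit or range.

### The arm

A 7-joint arm with a two-finger parallel gripper is mounted at the origin on the work surface. World frame = base frame: x ahead of the robot, y to its left, z up, the work surface at z = 0. Lengths are in m, angles in degrees, forces in N, time in s.
With the tool pointing down it reaches from about 0.35 to 0.775 m from the base axis. Payload 3.1 kg.
Tool frame: the origin (TCP) lies between the finger pads, 19 mm behind the fingertips; this is the grasp point; z points along the fingers, y is the line along which they close (so a half turn about z gives the same grasp; the last joint's range is limited). The gripper opens to 85 mm and grips with 20 to 120 N. Pads are 22 mm wide; open, the fingers measure 114 mm over their backs; the gripper's body (76 mm by 85 mm) begins 54 mm behind the grasp point. The pads swing forward as they close: fully open they stand 13 mm farther back than shut.
Start: joints at [67.798, 17.813, 0.802, 86.603, -0.252, 75.585, -1.558], TCP at [0.186, -0.517, 0.25] pointing down, gripper open.
Joint ranges: [-154.91, 154.91], [-16.99, 109.72], [-72.82, 74.43], [7.12, 147.25], [-82.49, 262.49], [11.32, 116.49], [-174.64, 174.64]. Speed limits (degrees/s): [159.86, 159.86, 180, 180, 180, 180, 180].

### API

Orientations are given as [roll, pitch, yaw] about the fixed x, y, z axes, in that order (R = Rz(yaw) Ry(pitch) Rx(roll)).
In Python, from station import robot, fingers, vision, workorder, recognise gives the robot as it stands. Calls block until the motion is done:
- robot.move_to(position, orientation): joint-space move of the TCP to a pose.
- robot.line_to(position, orientation=None, velocity=0.15, f_stop=None): straight line of the TCP; orientation=None keeps the orientation; velocity is the mean speed in m/s. With f_stop (N) it stops when the force on the tool has changed by that much, and returns True; else False.
- robot.move_j(angles): joint-space move.
- fingers.gripper_to(opening, force=None): opening from 0.0 (shut) to 1.0 (fully open); force is the grip in N (None keeps the last); returns when the fingers have stopped.
- robot.pause(seconds).
- robot.inverse_kinematics(position, orientation): joint angles nearest the present ones, or None.
- vision.grab_frame(name): name is "side" or "top" or "wrist"; returns the picture (400x640x3 uint8, red, green, blue); there is no depth.
- vision.calibration(name): a dict with "mtx" (3x3 intrinsics, pixels), "k1" (the pictures are not rectified: a ray, as slopes to the right and down, at radius r is drawn at 1 + k1 r^2 times it, then the intrinsics apply), "extrinsics" (4x4, takes a point from world to camera coordinates); the wrist camera has in their place "T_tool_cam" (4x4, takes a point from camera to tool coordinates, whose origin is the TCP and whose axes are the flange's). Camera axes: x right, y up, looking along -z (the intrinsics and any distortion apply to the point x, -y, -z); pixel columns grow to the right and rows downward; lengths in m; the calibration is good to about 2 mm. A picture is of the moment at which its call begins: read the wrist's pose just before it. calibration takes no time and is no camera call.
A pose or a line that the arm cannot do raises robot.PlanningError and nothing moves.
- workorder.close_job(): hands the job in; it is judged then, once.
Trained networks look in the newest picture that a camera, given by its name, has taken for a name from the list of things; names that differ only in an ending like _2 or _b are one class to them, and where a whole thing is asked for, a point or a joint stands for the part that bears it (a point fixed in the world has none). Each returns a list of dicts, best first, with "p" (0 to 1); they miss things now and then, are a little off and sometimes report something else, mostly with a low value. They report only what shows in the picture. A call takes as long as a camera call.
- recognise(label, camera): "rect" ([centre column, centre row, width, height] in pixels, round what is visible of it).
Readings, each from a call of its own:
- robot.current_time_s(): time.
- robot.current_joint_positions(): joint angles.
- robot.current_dq(): joint speeds.
- robot.current_joint_torque(): joint torques, N m.
- robot.current_tool_pos(): TCP position.
- robot.current_eef_rot(): TCP orientation.
- robot.current_contact_force(): force on the tool from outside, world axes, zero at the start.
- robot.current_torque(): the same for the moment, N m.
- robot.current_finger_gap(): opening from 0.0 (shut) to 1.0 (fully open).
- robot.current_gripper_force(): force on a finger pad.
Only numpy, scipy, OpenCV 4.12 (cv2) and the standard library are available. Lean on these libraries where they do the work, as an engineer would, in place of code of your own. Each camera call takes 0.05 s, during which the arm holds its last target. There are 200 camera calls.

## Working session

There is one attempt and no reset: what is moved stays moved. The work goes in short steps, each a Python script; the robot and the scene stay as the last script left them, time stands still between calls to the robot, and variables do not carry over. Pictures are saved under pics/ and viewed, at most 10 in all, crops included, and the job is handed in when it is done.

```bash
ls; mkdir -p pics
python3 - <<'E'
from station import robot, fingers, vision
import cv2, numpy as np
for n in ("top","side"):
    f=vision.grab_frame(n); cv2.imwrite(f"pics/{n}0.png",f[:,:,::-1])
    print(n,vision.calibration(n))
print(vision.calibration("wrist"),robot.current_eef_rot(),robot.current_tool_pos(),robot.current_time_s())
E
```

```text
pics
top {'mtx': array([[370.51228237,   0.        , 322.17948895],
       [  0.        , 370.51228237, 196.43190612],
       [  0.        ,   0.        ,   1.        ]]), 'k1': 0.0021012737467188, 'extrinsics': array([[ 0.00979035, -0.99994247,  0.00438221, -0.01690921],
       [ 0.98325774,  0.01042426,  0.18192184, -0.58648969],
       [-0.18195705,  0.00252776,  0.98330323, -1.00592298],
       [ 0.        ,  0.        ,  0.        ,  1.        ]])}
side {'mtx': array([[494.43800156,   0.        , 323.97607348],
       [  0.        , 494.43800156, 208.69432964],
       [  0.        ,   0.        ,   1.        ]]), 'k1': -0.04770828526852178, 'extrinsics': array([[-0.99024888, -0.13816638, -0.01781007,  0.59010721],
       [ 0.06129863, -0.546955  ,  0.83491479, -0.11680291],
       [-0.12509846,  0.82568171,  0.55009099, -1.36530936],
       [ 0.        ,  0.        ,  0.        ,  1.        ]])}
{'mtx': array([[332.46732525,   0.        , 316.60574325],
       [  0.        , 332.46732525, 201.21534627],
       [  0.        ,   0.        ,   1.        ]]), 'k1': -0.061477532600074, 'T_tool_cam': array([[-5.34820264e-04,  9.63316475e-01,  2.68367439e-01,
         6.88855310e-02],
       [ 9.99999551e-01,  7.24987746e-04, -6.09509921e-04,
        -2.48833144e-05],
       [-7.81714053e-04,  2.68366993e-01, -9.63316431e-01,
        -1.23340664e-01],
       [ 0.00000000e+00,  0.00000000e+00,  0.00000000e+00,
         1.00000000e+00]])} [-1.79880006e+02  4.13318100e-03  1.98168304e+01] [ 0.1862416  -0.51687701  0.24904285] 0.1
```

View pics/top0.png

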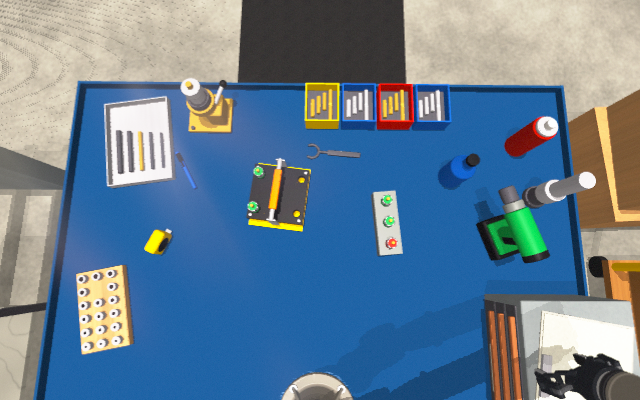

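View pics/side0.png

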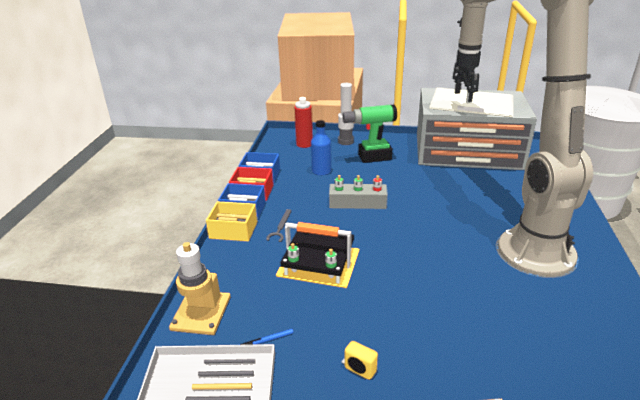

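The top view shows the caddy at about (278,195) with its filled side to the left (+y). The stand is at about (387,222), with greens at (387,200) and (390,221) and red at (392,243). The side view agrees. Next I'll look at both with the wrist camera.

```bash
cat > h.py <<'E'
from station import robot, fingers, vision, workorder, recognise
import cv2, numpy as np
from scipy.spatial.transform import Rotation as R
def cam(name):
    c=vision.calibration(name)
    if name=="wrist":
        T=np.eye(4); T[:3,:3]=R.from_euler('xyz',robot.current_eef_rot(),degrees=True).as_matrix(); T[:3,3]=robot.current_tool_pos()
        E=np.linalg.inv(T@c["T_tool_cam"])
    else: E=c["extrinsics"]
    return c["mtx"],c["k1"],E
def unproj(C,px,z):
    M,k,E=C; d=cv2.undistortPoints(np.array([[px]],float),M,np.array([k,0,0,0.]))[0,0]
    Ei=np.linalg.inv(E); r=Ei[:3,:3]@[d[0],-d[1],-1]; o=Ei[:3,3]
    return o+r*(z-o[2])/r[2]
def proj(C,P):
    M,k,E=C; p=np.atleast_2d(P)@E[:3,:3].T+E[:3,3]; p=p*[1,-1,-1]
    return cv2.projectPoints(p,np.zeros(3),np.zeros(3),M,np.array([k,0,0,0.]))[0][:,0]
def blobs(f,h0,h1,amin=15,smin=120,vmin=60):
    h=cv2.cvtColor(f,cv2.COLOR_RGB2HSV); m=cv2.inRange(h,(h0,smin,vmin),(h1,255,255))
    n,_,s,c=cv2.connectedComponentsWithStats(m)
    return [(c[i].round(1).tolist(),int(s[i,4]),s[i,:4].tolist()) for i in range(1,n) if s[i,4]>=amin]
def snap(name,file=None):
    C=cam(name); f=vision.grab_frame(name)
    if file: cv2.imwrite("pics/"+file,f[:,:,::-1])
    return C,f
E
python3 - <<'E'
from h import *
C,f=snap("top")
for p in [(387,200),(390,221),(392,243)]: print(unproj(C,p,.09))
for p in [(252,206),(258,171)]: print(unproj(C,p,.09))
a,b=unproj(C,(280,163),.113),unproj(C,(271,217),.113); g=unproj(C,(275.5,190),.113); print(a,b,g)
s=unproj(C,(390,221),.09)
for yaw in (0,180):
    print(yaw,[robot.inverse_kinematics([q[0],q[1],z],[180,0,yaw]) for q in (s,g) for z in (.25,.08)])
q=robot.inverse_kinematics([s[0],s[1],.25],[180,0,0])
robot.move_to([s[0],s[1],.25],[180,0,0]); snap("wrist","w1.png")
robot.move_to([g[0],g[1],.28],[180,0,0]); snap("wrist","w2.png")
print(robot.current_time_s(),robot.current_joint_positions())
E
```

```text
[ 0.57182699 -0.18970482  0.09      ]
[ 0.51370818 -0.19661313  0.09      ]
[ 0.45406831 -0.20060806  0.09      ]
[0.55118456 0.18155818 0.09      ]
[0.65029993 0.16918564 0.09      ]
[0.66768234 0.10578986 0.113     ] [0.51841681 0.12525007 0.113     ] [0.59203679 0.11565348 0.113     ]
0 [array([ 30.55110367,  18.64220848, -15.12509588,  86.10166889,
         4.93322468,  75.90970094, -75.01791053]), array([ 29.35166206,  27.43275442, -13.65589545,  99.0835756 ,
         7.68796658,  54.39516852, -77.31085413]), array([  16.05836033,   30.73834945,  -45.85472287,   76.31510122,
         21.74951736,   81.80554505, -118.72249758]), array([  14.25709746,   38.52708008,  -41.05079602,   89.41285192,
         27.46186233,   62.50359385, -123.50159216])]
180 [array([ 44.92106589,  21.37789543, -35.20972171,  85.53432369,
        12.45492165,  77.03127566,  98.77353263]), array([ 43.36746636,  30.71587074, -33.23748707,  98.52466224,
        19.58499298,  56.63712016,  92.90053922]), array([ 17.87401891,  31.82130064, -49.38937669,  76.24125541,
        23.81425132,  82.4567785 ,  59.817528  ]), array([ 17.64127687,  40.67975149, -47.08271092,  89.27829857,
        32.00135278,  64.26106702,  53.25736663])]
3.15 [   2.64567657   25.28400817  -23.11052556   73.6724747     9.83707824
   82.9966648  -109.92337365]
```

View pics/w1.png

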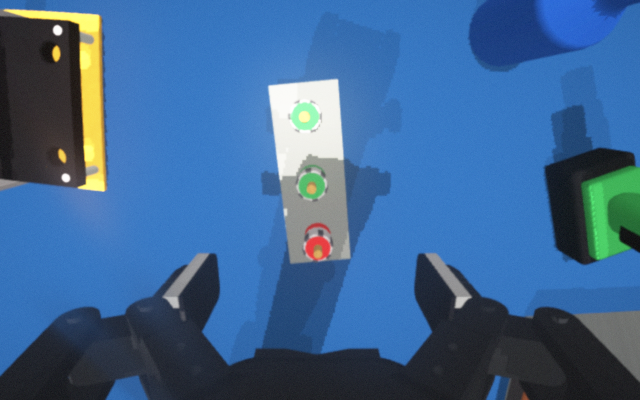

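View pics/w2.png

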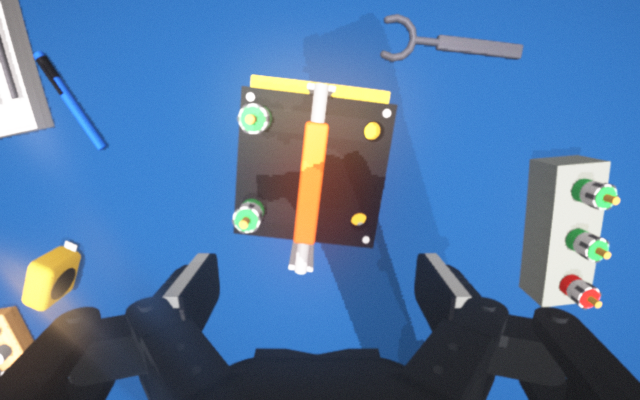

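w1 shows the stand with greens at (305,116) and (312,184) and red at (318,243). w2 shows the caddy: orange grip about (312,182), parked discs (253,119) and (247,215), empty pockets (373,131) and (359,219).

Run:
```python
from h import *
C,f=snap("wrist","w3.png")
print(robot.current_tool_pos(),robot.current_eef_rot())
print("green",blobs(f,45,80,40)); print("orange",blobs(f,5,18,300)); print("yellow",blobs(f,19,32,40))
f1=cv2.imread("pics/w1.png")[:,:,::-1].copy()
print("green1",blobs(f1,45,80,40)); print("red1",blobs(f1,0,4,40))
h=cv2.cvtColor(f,cv2.COLOR_RGB2HSV)
m=cv2.inRange(h,(5,150,60),(18,255,255)); n,l,s,c=cv2.connectedComponentsWithStats(m); i=1+s[1:,4].argmax()
print(cv2.minAreaRect(np.argwhere(l==i)[:,::-1].astype(np.float32)))
v=np.hstack([cv2.resize(f[90:250,225:405],None,fx=2.2,fy=2.2,interpolation=2),cv2.resize(f1[80:240,230:400],None,fx=2.2,fy=2.2,interpolation=2)]); cv2.imwrite("pics/z1.png",v[:,:,::-1])
```

```text
[0.59248634 0.11264839 0.27976853] [ 1.79897964e+02  8.53116727e-03 -2.53026981e-01]
green [([577.5, 188.2], 138, [572, 179, 16, 21]), ([603.5, 196.6], 193, [596, 188, 19, 19]), ([572.2, 236.7], 128, [566, 229, 17, 19]), ([596.0, 249.1], 168, [588, 241, 19, 19])]
orange [([314.1, 192.6], 2465, [293, 121, 62, 124]), ([18.6, 329.6], 356, [2, 309, 30, 41])]
yellow [([359.1, 99.5], 85, [331, 95, 57, 9]), ([312.6, 152.8], 568, [301, 122, 26, 63]), ([372.3, 130.4], 135, [363, 122, 17, 18]), ([609.0, 198.2], 48, [604, 195, 12, 8]), ([357.9, 218.2], 127, [351, 213, 15, 12]), ([56.1, 267.7], 1104, [31, 247, 49, 63]), ([601.0, 251.8], 44, [596, 248, 11, 9])]
green1 [([610.9, 210.0], 4241, [581, 165, 59, 95]), ([311.4, 184.6], 330, [300, 174, 24, 24])]
red1 [([317.1, 250.0], 65, [311, 242, 13, 18])]
((309.9233703613281, 182.1642303466797), (24.87343406677246, 121.0812759399414), 6.581944942474365)
```

View pics/z1.png

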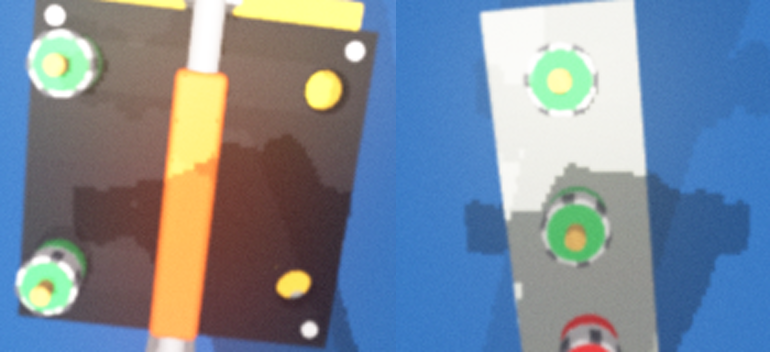

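The crop confirms the disc centres: caddy (253.2,118.2) and (247.3,219.1), stand (305,115.9) and (311.8,184.5). Now I'll fit the poses and check how well the arm settles.

```bash
cat >> h.py <<'E'
from scipy.optimize import least_squares
def fit(C,pts,px,x0):
    def w(p):
        c,s=np.cos(p[2]),np.sin(p[2]); q=np.array(pts,float)
        return np.c_[p[0]+c*q[:,0]-s*q[:,1],p[1]+s*q[:,0]+c*q[:,1],q[:,2]]
    r=least_squares(lambda p:(proj(C,w(p))-np.array(px)).ravel(),x0,x_scale=[.01,.01,.1])
    return r.x,r.fun.reshape(-1,2).round(1).tolist()
E
python3 - <<'E'
from h import *
print(robot.current_time_s(),robot.current_tool_pos(),robot.current_eef_rot(),robot.current_contact_force())
robot.pause(.3); print(robot.current_tool_pos(),robot.current_eef_rot())
C,f=snap("wrist")
pts=[(-.05,.06,.086),(.05,.06,.086),(-.05,-.06,.052),(.05,-.06,.052),(0,0,.122)]
px=[(247.3,219.1),(253.2,118.2),(358.5,218.6),(372.5,131),(310.8,182)]
print(fit(C,pts,px,[.59,.115,-.1])); print(fit(C,pts[:2],px[:2],[.59,.115,-.1]))
Ct=cam("top"); 
p=[.5137,-.1966]
robot.move_to([p[0],p[1],.25],[180,0,0]); robot.pause(.3)
C,f=snap("wrist","w4.png"); print(robot.current_tool_pos(),robot.current_eef_rot())
print(fit(C,[(.06,0,.086),(0,0,.086)],[(305,115.9),(311.8,184.5)],[.51,-.19,0]))
print(blobs(f,40,85,40,60,50))
f1=cv2.imread("pics/w1.png")[:,:,::-1].copy();print(blobs(f1,40,85,40,60,50))
E
```

```text
3.2 [0.59248634 0.11264839 0.27976853] [ 1.79897964e+02  8.53116727e-03 -2.53026981e-01] [ 0.12560769 -0.30740771  0.02998685]
[0.59209829 0.11503415 0.28000652] [ 1.79989278e+02 -2.00177041e-04 -5.51192103e-02]
(array([ 0.59771698,  0.12081136, -0.11041886]), [[-0.9, -0.6], [-0.9, -1.1], [1.6, 1.3], [1.3, -1.9], [-0.7, 2.4]])
(array([ 0.59682682,  0.12000335, -0.1106714 ]), [[-0.0, 0.2], [0.0, -0.2]])
[ 0.51407546 -0.19580629  0.25001114] [-1.79989326e+02 -6.23391299e-03  8.62882206e-02]
(array([ 0.5180922 , -0.19108969,  0.09435224]), [[-0.0, -0.4], [0.0, 0.4]])
[([308.6, 117.4], 470, [295, 105, 28, 26]), ([611.8, 212.9], 4169, [583, 168, 57, 95]), ([314.7, 186.3], 450, [302, 174, 26, 27])]
[([304.7, 115.9], 477, [291, 103, 28, 27]), ([610.6, 210.0], 4328, [580, 165, 60, 95]), ([311.3, 185.1], 454, [299, 173, 26, 26])]
```

Run:
```python
from h import *
robot.pause(.3); C,f=snap("wrist"); print(robot.current_tool_pos())
def discs(f,xmax):
    out=[]
    for c,a,b in blobs(f,40,85,150,60,50):
        if c[0]<xmax and a<1000:
            out.append((c,a,b))
    return out
d=discs(f,450); print(d)
print(fit(C,[(.06,0,.086),(0,0,.086)],[x[0] for x in d],[.51,-.19,0]))
robot.move_to([.592,.115,.25],[180,0,-6]); robot.pause(.6)
C,f=snap("wrist"); print(robot.current_tool_pos(),robot.current_eef_rot()); print(discs(f,450)); print([b for b in blobs(f,19,32,60) ])
x=cv2.resize(f[50:270,200:420],None,fx=2.6,fy=2.6,interpolation=2); cv2.imwrite("pics/z2.png",x[:,:,::-1])
np.savez("c2.npz",M=C[0],k=C[1],E=C[2])
```

```text
[ 0.51367776 -0.1966633   0.24998138]
[([307.0, 116.8], 478, [293, 104, 29, 27]), ([313.5, 185.8], 449, [301, 174, 26, 26])]
(array([ 0.51660868, -0.193703  ,  0.08858537]), [[-0.0, -0.1], [0.0, 0.1]])
[0.59199417 0.11503821 0.25003064] [-1.79996639e+02 -2.88705668e-03 -5.99774485e+00]
[([243.4, 126.3], 412, [230, 114, 27, 26]), ([247.8, 235.3], 335, [235, 225, 25, 24])]
[([53.6, 6.0], 193, [23, 0, 65, 14]), ([358.5, 93.4], 95, [327, 92, 62, 3]), ([376.0, 125.4], 163, [366, 116, 18, 20]), ([312.1, 152.0], 599, [301, 124, 24, 50]), ([310.6, 193.6], 155, [303, 182, 18, 23]), ([368.9, 222.0], 134, [362, 217, 16, 13]), ([57.7, 300.2], 1046, [30, 280, 52, 65])]
```

View pics/z2.png

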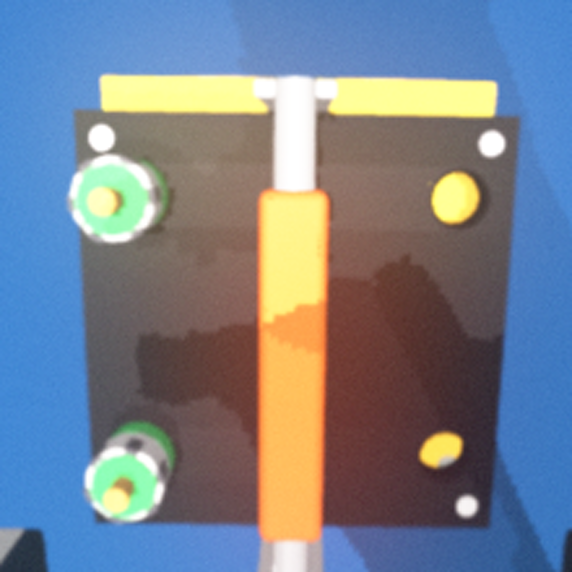

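The crop shows the deck squarely: corners (76,111), (520,118), (490,527), (97,522), with the discs and the grip corners clear. I'll fit on all of these.

Run:
```python
from h import *
z=np.load("c2.npz"); C=(z["M"],float(z["k"]),z["E"])
u=lambda L:[(200+a/2.6-.3,50+b/2.6-.3) for a,b in L]
deck=[(.08,.08,.052),(.08,-.08,.052),(-.08,-.08,.052),(-.08,.08,.052)]; pd=u([(76,111),(520,118),(490,527),(97,522)])
gr=[(.055,.01,.122),(.055,-.01,.122),(-.055,-.01,.122),(-.055,.01,.122)]; pg=u([(260,193),(329,192),(322,541),(260,541)])
di=[(.05,.06,.086),(-.05,.06,.086)]; pdi=[(244,126.4),(248.2,235.4)]
x0=[.59,.115,-.1]
for a,b in ((deck,pd),(gr,pg),(di,pdi),(deck+gr+di,pd+pg+pdi)): print(fit(C,a,b,x0))
```

```text
(array([ 0.59593433,  0.11797535, -0.11929284]), [[-0.6, -0.4], [0.8, -0.7], [0.3, 0.8], [-0.4, 0.8]])
(array([ 0.59648422,  0.11820702, -0.11781297]), [[-0.3, -1.5], [0.2, -0.7], [0.2, 1.5], [-0.1, 1.3]])
(array([ 0.59644654,  0.11733646, -0.12343907]), [[0.0, -0.6], [-0.0, 0.7]])
(array([ 0.59633877,  0.11797315, -0.11989645]), [[-0.6, -0.9], [0.8, -1.1], [0.2, 0.5], [-0.6, 0.4], [0.2, -1.3], [0.7, -0.6], [0.4, 1.7], [0.0, 1.4], [-0.9, -0.1], [-0.5, 1.1]])
```

```bash
cat >> h.py <<'E'
ST=np.array([.5166,-.1937]); SY=5.08; CA=np.array([.5963,.1180]); CY=-6.87
def pt(o,yaw,x,y): return o+R.from_euler('z',yaw,degrees=True).as_matrix()[:2,:2]@[x,y]
def rd(t=""): print(t,round(robot.current_time_s(),1),robot.current_tool_pos().round(4),robot.current_eef_rot().round(2),robot.current_contact_force().round(1),round(robot.current_finger_gap(),3),robot.current_gripper_force())
E
python3 - <<'E'
from h import *
p=pt(ST,SY,.06,0); o=[180,0,SY]
robot.move_to([*p,.17],o); robot.pause(.3); rd("above")
print(robot.line_to([*p,.076],velocity=.1,f_stop=15)); robot.pause(.4); rd("down")
fingers.gripper_to(0.0,40); robot.pause(.3); rd("grip")
robot.line_to([*p,.2],velocity=.1); robot.pause(.6); rd("lift")
C,f=snap("wrist","w5.png")
print(blobs(f,40,85,100,60,50)); 
q=pt(robot.current_tool_pos()[:2],0,0,0); print("expected px of disc",proj(C,[*q,robot.current_tool_pos()[2]+.010]))
cv2.imwrite("pics/z3.png",f[150:400,170:470,::-1])
E
```

```text
above 8.8 [ 0.5769 -0.1872  0.1703] [-1.7999e+02 -3.0000e-02  5.2000e+00] [-0.4  0.5 -0.1] 0.997 0.0
False
down 10.3 [ 0.5765 -0.1884  0.0762] [ 1.7999e+02 -2.0000e-02  5.0800e+00] [0.  0.1 1.5] 1.004 0.0
grip 11.2 [ 0.5765 -0.1885  0.0761] [ 1.7999e+02 -2.0000e-02  5.0800e+00] [1.1 0.1 1.6] 0.313 39.338698983192444
lift 13.2 [ 0.5764 -0.1883  0.2   ] [-180.     -0.      5.08] [-0.1 -0.9 -1.4] 0.312 39.35069024562836
[([316.7, 241.1], 532, [288, 232, 57, 26]), ([316.6, 290.6], 1948, [286, 267, 62, 54]), ([619.2, 317.2], 3194, [598, 272, 42, 90])]
expected px of disc [[317.20541937 294.37940324]]
```

View pics/z3.png

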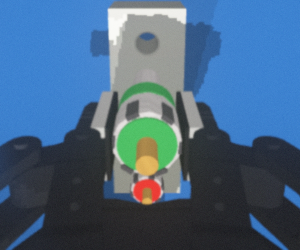

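The chuck is held upright, with its disc at (316.6,294) against a predicted (317.2,294.4), so the calibration is good. Inserting into pocket1.

```bash
cat >> h.py <<'E'
def place(x):
    p=pt(CA,CY,x,-.06); o=[180,0,CY]
    robot.move_to([*p,.2],o); robot.pause(.3)
    robot.line_to([*p,.125],velocity=.1); robot.pause(.4); rd("pre")
    print(robot.line_to([*p,.0755],velocity=.04,f_stop=10)); rd("ins"); robot.pause(.4); rd("ins2")
    return p
def release(p):
    fingers.gripper_to(.55); robot.pause(.3); rd("rel")
    robot.line_to([*p,.2],velocity=.12); rd("up")
E
python3 - <<'E'
from h import *
p=place(.05)
if robot.current_tool_pos()[2]<.0785: release(p)
E
```

```text
pre 15.8 [0.6389 0.0524 0.1253] [-1.80e+02 -3.00e-02 -6.87e+00] [ 0.3 -0.  -0.8] 0.314 39.36103820800781
False
ins 17.2 [0.6391 0.0513 0.0767] [ 1.7993e+02 -6.0000e-02 -6.9300e+00] [-2.9 -3.3  5.3] 0.309 41.16041958332062
ins2 17.6 [0.6391 0.0513 0.0767] [ 1.7993e+02 -6.0000e-02 -6.9300e+00] [-2.7 -3.   6. ] 0.312 41.16132080554962
rel 18.2 [0.6393 0.0523 0.0757] [-1.7999e+02 -7.0000e-02 -6.8900e+00] [ 1.3 -3.6  2.3] 0.55 0.0
up 19.4 [0.6381 0.0524 0.1988] [ 1.7998e+02  1.3000e-01 -6.8600e+00] [-0.6 -0.8 -0.4] 0.549 0.0
```

Run:
```python
from h import *
p=pt(ST,SY,0,0); o=[180,0,SY]
fingers.gripper_to(1.0)
robot.move_to([*p,.19],o); robot.pause(.3)
print(robot.line_to([*p,.076],velocity=.1,f_stop=15)); robot.pause(.4); rd("down")
fingers.gripper_to(0.0,40); robot.pause(.2); rd("grip")
robot.line_to([*p,.2],velocity=.1); robot.pause(.3); rd("lift")
p=place(-.05)
if robot.current_tool_pos()[2]<.0785: release(p)
```

```text
False
down 23.0 [ 0.5167 -0.1938  0.0762] [ 1.7999e+02 -2.0000e-02  5.0800e+00] [ 0.1  0.4 -1. ] 1.001 0.0
grip 23.7 [ 0.5167 -0.1938  0.0761] [ 1.7999e+02 -2.0000e-02  5.0800e+00] [ 0.3 -0.7  1.4] 0.311 39.33398365974426
lift 25.4 [ 0.5165 -0.1936  0.1997] [-1.7998e+02  3.0000e-02  5.0900e+00] [-0.4 -0.9 -1.3] 0.318 39.35678422451019
pre 28.0 [0.5397 0.0644 0.1253] [-1.80e+02 -3.00e-02 -6.87e+00] [ 0.3 -0.  -0.8] 0.315 39.37157213687897
True
ins 28.6 [0.5402 0.0645 0.1155] [-1.7999e+02 -9.0000e-02 -6.8700e+00] [-0.8 -1.1  5.3] 0.313 39.7807377576828
ins2 28.9 [0.5402 0.0645 0.1157] [-1.7999e+02 -1.0000e-01 -6.8800e+00] [-0.4  0.5  4.8] 0.314 39.734705686569214
```

It stopped at the deck surface, so the chuck is off the hole by about 5 mm or the caddy shifted. I'll back off and look.

Run:
```python
from h import *
x,y,_=robot.current_tool_pos(); 
robot.line_to([x,y,.2],velocity=.12)
robot.line_to([x-.03,y+.03,.25],velocity=.15); robot.pause(.6)
C,f=snap("wrist","w6.png"); rd(); np.savez("c3.npz",M=C[0],k=C[1],E=C[2])
x=cv2.resize(f[0:360,140:560],None,fx=1.65,fy=1.65,interpolation=2); cv2.imwrite("pics/z4.png",x[:,:,::-1]); print(blobs(f,40,85,100,60,50))
```

```text
31.0 [0.5102 0.0945 0.25  ] [ 1.7998e+02  4.0000e-02 -6.8700e+00] [-0.5 -0.2 -0.9] 0.306 39.37943994998932
[([339.9, 21.5], 547, [326, 6, 29, 31]), ([189.9, 31.2], 518, [174, 15, 29, 31]), ([211.1, 44.0], 139, [199, 27, 18, 28]), ([205.2, 153.7], 409, [191, 141, 27, 27]), ([317.4, 241.1], 517, [290, 232, 56, 27]), ([316.5, 290.5], 1947, [287, 267, 61, 53])]
```

View pics/z4.png

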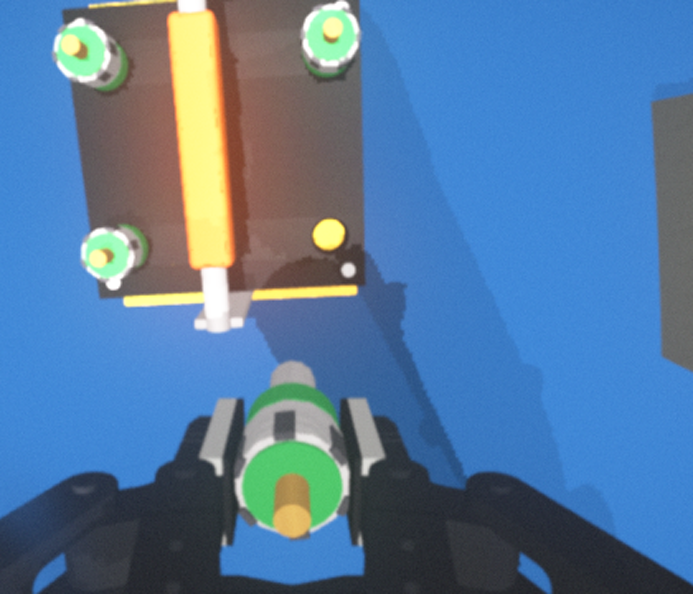

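The first chuck is seated upright, at disc (340,22). The caddy has turned a little, and the empty pocket now shows at (339,142). Refitting.

Run:
```python
from h import *
z=np.load("c3.npz"); C=(z["M"],float(z["k"]),z["E"])
u=lambda L:[(140+a/1.65-.2,b/1.65-.2) for a,b in L]
P=[(.05,-.06,.086),(.05,.06,.086),(-.05,.06,.086),(-.05,-.06,.052),(-.08,.08,.052),(-.08,-.08,.052)]
p=[(340,21.8),(189,31),(205.6,153.9)]+u([(329,235),(101,298),(364,283)])
G=[(.055,.01,.122),(.055,-.01,.122),(-.055,-.01,.122),(-.055,.01,.122)]; g=u([(168,12),(215,10),(234,266),(190,268)])
for a,b in ((P[:3],p[:3]),(P,p),(P+G,p+g)):
    s,r=fit(C,a,b,[.59,.115,-.1]); print(s,np.degrees(s[2]),r); print(pt(s[:2],np.degrees(s[2]),-.05,-.06))
print(unproj(C,p[3],.052), unproj(C,p[3],.044), pt(CA,CY,-.05,-.06))
```

```text
[ 0.59816025  0.12373223 -0.07263547] -4.161705882591286 [[-0.5, -0.3], [0.9, -0.2], [-0.4, 0.6]]
[0.54393779 0.06751902]
[ 0.59866879  0.1239844  -0.07056133] -4.042866595537136 [[-1.0, -1.1], [0.4, -0.7], [-0.7, 0.2], [1.1, 0.6], [-0.8, 0.4], [1.2, 1.3]]
[0.54456304 0.06765884]
[ 0.59845457  0.12380416 -0.07208849] -4.1303662351850035 [[-0.7, -0.7], [0.7, -0.5], [-0.6, 0.3], [1.2, 0.9], [-0.7, 0.4], [1.3, 1.6], [-0.7, -1.2], [-0.3, -1.9], [-0.3, 1.2], [0.3, 1.3]]
[0.54426287 0.0675613 ]
[0.54527509 0.06863576 0.052     ] [0.54444352 0.06818803 0.044     ] [0.53948197 0.06441164]
```

The gripper linkage probably brushed the handle. I'll insert the second one with the fingers closing along caddy x, clear of the handle.

```bash
cat >> h.py <<'E'
CA=np.array([.5986,.1239]); CY=-4.1
E
python3 - <<'E'
from h import *
p=np.array([.5446,.0679]); o=[180,0,CY-90]
print(robot.inverse_kinematics([*p,.2],o), robot.inverse_kinematics([*p,.076],o))
robot.line_to([.51,.06,.25]); robot.move_to([*p,.2],o); robot.pause(.3)
robot.line_to([*p,.125],velocity=.1); robot.pause(.4); rd("pre")
print(robot.line_to([*p,.0755],velocity=.04,f_stop=10)); rd("ins"); robot.pause(.4); rd("ins2")
if robot.current_tool_pos()[2]<.0785:
    fingers.gripper_to(.5); robot.pause(.3); rd("rel")
    robot.line_to([*p,.2],velocity=.12); rd("up")
E
```

```text
[ -47.1488036    26.35401125   53.82560831   92.8710322   -22.11505838
   72.14719908 -173.36236135] [ -39.82391581   32.29344357   43.10474008  101.12429735  -25.83012002
   56.91865532 -170.7735474 ]
pre 34.3 [0.5448 0.068  0.1253] [-1.7997e+02  2.0000e-02 -9.4100e+01] [ 0.3  0.4 -1.1] 0.314 39.37533795833588
False
ins 35.7 [0.5444 0.0679 0.0761] [ 1.7997e+02  3.0000e-02 -9.4100e+01] [-3.2  0.2  4.6] 0.314 40.048086047172546
ins2 36.1 [0.5444 0.0679 0.0761] [ 1.7997e+02  3.0000e-02 -9.4100e+01] [-3.9 -0.   5. ] 0.313 40.047234892845154
rel 36.7 [0.5446 0.0679 0.0754] [-180.    -0.   -94.1] [-0.6 -0.1 -0.1] 0.498 0.0
up 37.9 [0.544  0.068  0.1992] [ 1.7991e+02 -2.0000e-02 -9.4100e+01] [ 0.3  0.1 -0.2] 0.498 0.0
```

Seated cleanly. One look before lifting.

Run:
```python
from h import *
g=CA
fingers.gripper_to(1.0)
robot.move_to([*(g-[.01,0]),.26],[180,0,CY]); robot.pause(.6)
C,f=snap("wrist","w7.png"); rd(); np.savez("c4.npz",M=C[0],k=C[1],E=C[2])
x=cv2.resize(f[40:280,190:430],None,fx=2.4,fy=2.4,interpolation=2); cv2.imwrite("pics/z5.png",x[:,:,::-1]); print(blobs(f,40,85,100,60,50))
```

```text
40.3 [0.5886 0.1239 0.26  ] [180.   -0.   -4.1] [ 0.3  0.5 -0.5] 1.001 0.0
[([385.0, 119.8], 431, [372, 107, 28, 27]), ([247.3, 120.1], 402, [233, 108, 27, 26]), ([368.5, 207.9], 106, [359, 203, 24, 16]), ([261.8, 209.2], 100, [248, 205, 24, 15]), ([377.2, 226.0], 361, [366, 215, 25, 24]), ([252.9, 226.8], 333, [240, 216, 25, 25])]
```

View pics/z5.png

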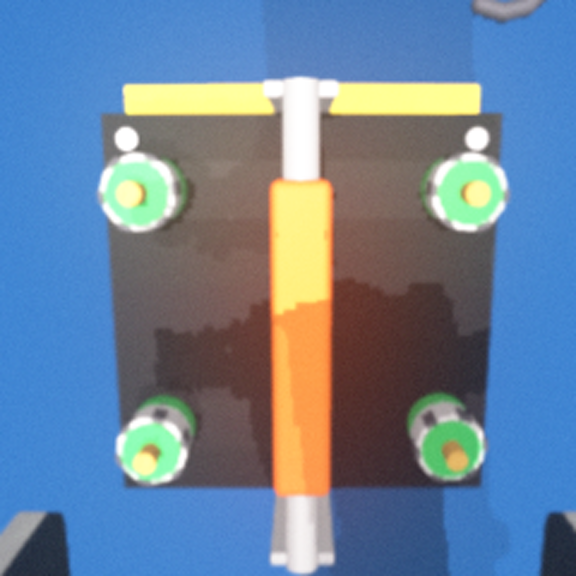

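All four chucks are seated symmetrically and upright. I'll refit the pose, grip and lift.

Run:
```python
from h import *
z=np.load("c4.npz"); C=(z["M"],float(z["k"]),z["E"])
u=lambda L:[(190+a/2.4-.3,40+b/2.4-.3) for a,b in L]
P=[(.05,-.06,.086),(.05,.06,.086),(-.05,-.06,.086),(-.05,.06,.086)]; p=[(385.4,120.3),(246.8,120.2),(377.8,226.4),(252.7,227.4)]
G=[(.055,.01,.122),(.055,-.01,.122),(-.055,-.01,.122),(-.055,.01,.122)]; g=u([(271,180),(331,180),(330,495),(273,495)])
s,r=fit(C,P,p,[.59,.12,-.07]); print(s,r); s,r=fit(C,P+G,p+g,s); print(s,r)
g=s[:2]; y=np.degrees(s[2]); o=[180,0,y]
robot.move_to([*g,.2],o); robot.pause(.3)
print(robot.line_to([*g,.113],velocity=.08,f_stop=12)); robot.pause(.4); rd("down")
fingers.gripper_to(0.0,100); robot.pause(.3); rd("grip")
robot.line_to([*g,.130],velocity=.04); robot.pause(.2); rd("a")
robot.line_to([*g,.214],velocity=.06); robot.pause(.8); rd("up")
snap("side","s1.png"); f=cv2.imread("pics/s1.png"); cv2.imwrite("pics/z6.png",cv2.resize(f[90:340,200:480],None,fx=2.2,fy=2.2,interpolation=2))
```

```text
[ 0.59870657  0.12427194 -0.07384744] [[-1.0, -0.5], [0.3, -0.6], [0.9, 1.2], [-0.1, 0.0]]
[ 0.59895394  0.12442436 -0.07290634] [[-1.3, -0.8], [0.1, -0.8], [0.8, 1.0], [-0.2, -0.1], [-0.3, -0.8], [0.9, -0.8], [-0.0, 1.5], [0.2, 1.5]]
False
down 42.6 [0.599  0.1244 0.1131] [-1.7999e+02 -1.0000e-02 -4.1800e+00] [-0.2 -0.2 -0.1] 1.001 0.0
grip 43.5 [0.599  0.1244 0.1132] [-1.80e+02 -1.00e-02 -4.18e+00] [-0.4  0.8  2.8] 0.216 98.81800889968872
a 44.3 [0.5987 0.1244 0.1296] [ 1.7999e+02  4.0000e-02 -4.1800e+00] [ 0.2  0.7 -8.1] 0.214 97.88007616996765
up 46.6 [0.599  0.1244 0.214 ] [-180.     -0.     -4.18] [ 0.1  0.4 -7.8] 0.218 97.8629994392395
```

View pics/z6.png

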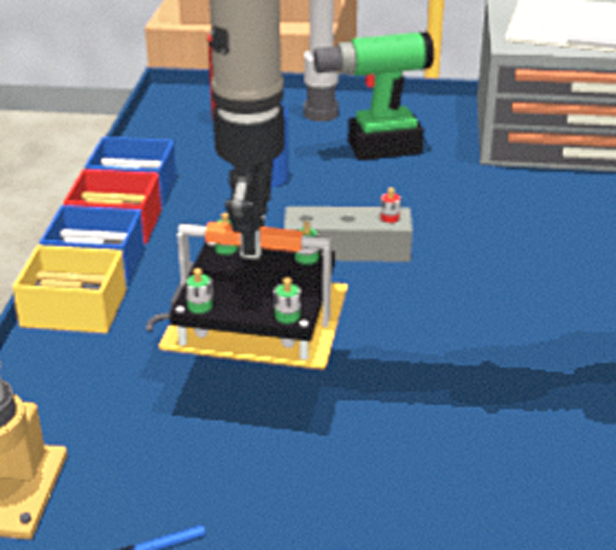

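The picture shows the caddy in the air and level (bail slope unchanged), with all four chucks in it and red still in the stand. Handing in.

Run:
```python
from h import *
rd(); print(robot.current_torque()); print(workorder.close_job())
```

```text
46.7 [0.599  0.1244 0.214 ] [-180.     -0.     -4.18] [-0.4  0.1 -8.6] 0.221 97.88139939308167
[ 0.04590915 -0.02084968  0.01281994]
the job is handed in; nothing more can be done
None
```

The job is handed in at 46.7 s: both green chucks are seated and released, the arm is holding the caddy level about 10 cm up with all four chucks, and the red chuck is still in the stand; the caddy slid about 6 mm and turned about 3° around the first insertion, so I re-measured it before going on.

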